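Fetch the whetstone from behind the bench pots

ROBOT

A 6-joint arm with a two-finger parallel gripper is mounted at the origin on the work surface. World frame = base frame: x ahead of the robot, y to its left, z up, the work surface at z = 0. Lengths are in m, angles in rad, forces in N, time in s.
With the tool pointing down it reaches from about 0.425 to 0.95 m from the base axis. Payload 3.5 kg.
Tool frame: the origin (TCP) lies between the finger pads; the fingertips stand 19 mm ahead of it and the grasp point (between the pads) is the TCP; z points along the fingers, y is the line along which they close (so a half turn about z gives the same grasp; the last joint's range is limited). The gripper opens to 85 mm and grips with 20 to 120 N. Pads are 22 mm wide; open, the fingers measure 114 mm over their backs; the gripper's body (76 mm by 85 mm) begins 54 mm behind the grasp point. The pads swing forward as they close: fully open they stand 13 mm farther back than shut.
Start: joints at [1.126, 0.286, 1.577, -0, 1.279, -0.15], TCP at [0.196, 0.646, 0.212] pointing down, gripper open.
Joint ranges: [-2.77, 2.77], [-0.9, 2.22], [0.21, 2.48], [-1.53, 4.67], [0.24, 2.81], [-2.84, 2.84]. Speed limits (rad/s): [2.79, 2.79, 3.14, 3.14, 3.14, 3.14].

INTERFACE

Orientations are given as a unit quaternion [x, y, z, w].
In Python, from plant import get_state, cams, ctrl gives the robot as it stands. The module is installed in compiled form; this text tells all that it offers.
- The arm moves only by the tool jog_arm, never from a script. Its argument "deltas" is text: rows parted by semicolons, each of 6 numbers parted by spaces: the shift along the world's x, y, z normalised to -1 to 1, where 1 is 0.02 m, then the turn, a rotation vector about the world's x, y, z normalised to -1 to 1, where 1 is 0.1 rad. In form: x y z ax ay az; .... A call has 1 to 20 rows; each row shifts and turns the commanded pose from where the row before left it; what a row does not reach is not made up. A row lasts 1/8 s, in which the tool goes at most 62.5 mm and 10.7 degrees, less where a joint would pass 70% of its speed; a pose out of reach is approached as far as the arm can. A call with a number of a shift or a turn outside -1 to 1 is refused whole. A call with a gripper value outside its range is refused whole. "gripper" is the opening, from 0 (shut) to 1 (fully open), set as the call begins (left out, the last holds). The fingers move at their own pace and stop on an object; "squeeze" is the grip in N (left out, the last holds). Time passes only in rows, so rows that do not move let the fingers close. It gives the time, the measured TCP pose, the force, the opening and the grip force at its end, in the units of the state.
- get_state(): the state, without advancing time (a new reading comes with each control period).
- cams.read_camera(name): name is "scene" or "top" or "wrist"; returns a dict with "color" (480x640x3 uint8, blue, green, red), "vfov" (degrees; the focal length in pixels is half the picture's height over the tangent of half this angle, whatever the lens; pixels are square), "cx", "cy" (the principal point, pixels), "rvec" (rotation vector, rad) and "tvec" (3), from world to camera coordinates, as OpenCV has them. Camera axes: x right, y down, z forward; pixel columns grow to the right and rows downward; lengths in m; the calibration is good to about 2 mm. A picture is of the moment at which its call begins. There is no depth.
- ctrl.sign_off(): hands the job in; it is judged then, once.
The state is a dict: "time": time; "qpos": joint angles; "dq": joint speeds; "joint_efforts": joint torques, N m; "eef_pos": TCP position; "tcp_rot": TCP orientation; "contact_force": force on the tool from outside, world axes, zero at the start; "wrist_torque": the same for the moment, N m; "opening": opening from 0.0 (shut) to 1.0 (fully open); "finger_force": force on a finger pad.
Only numpy, scipy, OpenCV 4.12 (cv2) and the standard library are available. Lean on these libraries where they do the work, as an engineer would, in place of code of your own. Each camera call takes 0.05 s, during which the arm holds its last target. There are 200 camera calls.

TASK

Get the whetstone out from the back of the wooden rack: first clear all three things that stand in front of it into the metal tray, standing upright, then lay the whetstone flat in the wooden cradle between its two end stops, lined up with it and centred. With the stone in the cradle, put the three things back upright on the rack, each on the very spot where it stood before. Set everything down rather than dropping it, let nothing tip over, and leave the knife and the loose grinding wheel alone.

Things in the scene. Friction and masses are not known exactly. Their poses are not given: they have to be found in the camera images.
- rack: Fixed dark wooden rack: board 180 (x) by 250 (y) by 8 mm, with an upright back board 8 mm thick along its far (+x) edge, top 40 mm above the bench; no other walls. Origin at bench level under the board's centre; x points to the back board. Three pale round marks 62 mm across at x = -50, y = -72, 0, +72 mm: at the start one of the three things stands on each (within 3 mm), in any order.
- tray: Fixed shallow aluminium tray, open on top, 270 (x) by 100 (y) mm outside, walls 4 mm thick and 18 mm high, floor 4 mm above the bench. Origin at bench level under its centre, x along its length. Side area for the three things; they fit in a row 80 mm apart. It lies to the robot's left or right, the cradle on the other side.
- cradle: Fixed pale wooden sharpening cradle, 196 (x) by 80 (y) mm, base board 10 mm thick, with a black rubber stop 9 mm thick across each end, the stops' tops 20 mm above the bench; 176 mm free between them; its long sides are open. Origin at bench level under its centre, x along its length.
- whetstone: Loose two-layer whetstone, grey below and cream on top, a plain bar 160 (x) by 55 (y) by 30 (z) mm, about 0.55 kg. Origin at the centre of its underside, x along its length, its z axis points up. It starts lying along the rack's y behind the three things, some 10 mm from them and 34 mm or more from the back board. Grip it across its width.
- oilcan: Loose closed oil can, 100 mm high: steel body 54 mm across up to 55 mm, a shoulder up to 66 mm, then a neck 22 mm across and from 82 mm up a black cap 26 mm across; about 0.3 kg. Origin at the centre of its underside, its z axis points up.
- tin: Loose closed brass tin of polishing paste, a plain cylinder 56 mm across and 80 mm high, about 0.35 kg. Origin at the centre of its underside, its z axis points up.
- rubbing_stone: Loose hand rubbing stone: a square grey stone block 54 by 54 by 36 mm high with an upright round wooden grip 28 mm across on top, 90 mm high overall; about 0.35 kg. Origin at the centre of its underside, its z axis points up, x and y along the block's sides. How it is turned at the end does not matter.
- knife: Bystander: loose kitchen knife lying flat beyond the rack, 260 mm long along its y axis, wooden handle 20 mm wide at -y, steel blade 36 mm wide at +y, 18 mm high. Origin near mid length on the bench.
- wheel: Bystander: loose cream grinding wheel lying flat beyond the rack, 90 mm across, 20 mm thick, with a 20 mm hole. Origin at the centre of its underside.

How it is judged:
On the way, in this order (a step that is already met when the one before it is completed fails the run):
1. the oil can, the tin and the rubbing stone all stand upright and released in the tray, the whetstone still lying in the rack (x of oilcan in the frame of tray between -0.115 and 0.115 m and y of oilcan in the frame of tray between -0.03 and 0.03 m and z of each of oilcan, tin, rubbing_stone in the frame of tray below 0.012 m and angle between each of oilcan, tin, rubbing_stone's own z axis and vertical below 0.1 rad and linear speed of each of oilcan, tin, rubbing_stone below 0.02 m/s and contact force between each of oilcan, tin, rubbing_stone and the fingers below 0.1 N and x of tin in the frame of tray between -0.115 and 0.115 m and y of tin in the frame of tray between -0.03 and 0.03 m and x of rubbing_stone in the frame of tray between -0.115 and 0.115 m and y of rubbing_stone in the frame of tray between -0.03 and 0.03 m and distance of whetstone from where it was at the start of the episode below 0.03 m), for 0.2 s.
2. the whetstone lies released in the cradle while the three things still stand in the tray (x of oilcan in the frame of tray between -0.115 and 0.115 m and y of oilcan in the frame of tray between -0.03 and 0.03 m and z of each of oilcan, tin, rubbing_stone in the frame of tray below 0.012 m and angle between each of oilcan, tin, rubbing_stone's own z axis and vertical below 0.1 rad and linear speed of each of oilcan, tin, rubbing_stone, whetstone below 0.02 m/s and contact force between each of oilcan, tin, rubbing_stone, whetstone and the fingers below 0.1 N and x of tin in the frame of tray between -0.115 and 0.115 m and y of tin in the frame of tray between -0.03 and 0.03 m and x of rubbing_stone in the frame of tray between -0.115 and 0.115 m and y of rubbing_stone in the frame of tray between -0.03 and 0.03 m and horizontal distance between whetstone and cradle below 0.015 m and angle between the x axis of whetstone and the x axis of cradle, either way round below 0.15 rad and z of whetstone in the frame of cradle below 0.0135 m and angle between whetstone's own z axis and vertical below 0.06 rad), for 0.2 s.
At the end, for the whole second after the job is handed in: The whetstone lies flat in the cradle between the stops (centre within 15 mm, lined up within 0.15 rad); the oil can, the tin and the rubbing stone each stand upright on the rack within 15 mm of where they stood at the start; all released and at rest (horizontal distance between whetstone and cradle below 0.015 m and angle between the x axis of whetstone and the x axis of cradle, either way round below 0.15 rad and z of whetstone in the frame of cradle below 0.0135 m and angle between whetstone's own z axis and vertical below 0.06 rad and linear speed of each of whetstone, oilcan, tin, rubbing_stone below 0.02 m/s and contact force between each of whetstone, oilcan, tin, rubbing_stone and the fingers below 0.1 N and distance of each of oilcan, tin, rubbing_stone from where it was at the start of the episode below 0.015 m and angle between each of oilcan, tin, rubbing_stone's own z axis and vertical below 0.1 rad); the robot touches nothing.
It fails at once if the oil can, the tin or the rubbing stone tips over (more than 0.6 rad) (angle between any of oilcan, tin, rubbing_stone's own z axis and vertical above 0.6 rad).
It fails at once if one of the four things is dropped (falls free faster than 0.8 m/s, about 30 mm) ((contact force between oilcan and anything else below 0.05 N and linear speed of oilcan above 0.8 m/s) or (contact force between tin and anything else below 0.05 N and linear speed of tin above 0.8 m/s) or (contact force between rubbing_stone and anything else below 0.05 N and linear speed of rubbing_stone above 0.8 m/s) or (contact force between whetstone and anything else below 0.05 N and linear speed of whetstone above 0.8 m/s)).
It fails at once if the knife or the loose grinding wheel is moved by more than 30 mm (distance of any of knife, wheel from where it was at the start of the episode above 0.03 m).
It also fails if it takes over 144 s, if anything falls off the work surface, if the arm or the gripper's body presses on something with over 40 N, if the wrist force passes 120 N, or if a joint passes its speed limit or range.

## Working session

There is one attempt and no reset: what is moved stays moved. The work goes in short steps, Python scripts to look and compute and a tool call to move; the robot and the scene stay as the last step left them, time stands still between calls to the robot, and variables do not carry over. Pictures are saved under pics/ and viewed, at most 14 in all, crops included, and the job is handed in when it is done.

Besides the shell and the picture viewer there is one more tool, called after "Emit:" by a JSON object that holds its "api" and its "payload", one argument or row to a line. jog_arm: Moves the arm, as the interface text tells. Its arguments: {"type":"object","properties":{"deltas":{"type":"string"},"gripper":{"type":"number"},"squeeze":{"type":"number"}},"required":["deltas"]}

```bash
mkdir -p pics
cat > h.py <<'E'
import numpy as np, cv2
from plant import get_state, cams, ctrl
def cam(n,save=None):
    c=cams.read_camera(n)
    if save: cv2.imwrite('pics/'+save+'.png',c['color'])
    R=cv2.Rodrigues(np.array(c['rvec'],float))[0]; t=np.array(c['tvec'],float).ravel()
    f=240/np.tan(np.radians(c['vfov'])/2)
    return dict(im=c['color'],R=R,t=t,f=f,cx=c['cx'],cy=c['cy'])
def ray(c,u,v,z):
    d=c['R'].T@np.array([(u-c['cx'])/c['f'],(v-c['cy'])/c['f'],1]); o=-c['R'].T@c['t']
    return (o+d*(z-o[2])/d[2])
def proj(c,p):
    q=c['R']@np.array(p)+c['t']; return c['cx']+c['f']*q[0]/q[2], c['cy']+c['f']*q[1]/q[2]
E
python3 - <<'E'
from h import *
for n in('top','scene'):
    c=cam(n,n+'0'); print(n,-c['R'].T@c['t'],c['R'][2],c['f'],c['cx'],c['cy'])
s=get_state(); print(s['time'],s['eef_pos'],s['tcp_rot'],s['opening'])
E
```

```text
top [ 0.51683669 -0.00422871  1.04588485] [ 0.08697905 -0.00532616 -0.9961959 ] 545.0641909205474 311.4054991539809 240.48054264066008
scene [0.9258687  0.45323555 0.91207083] [-0.30545806 -0.44837709 -0.84003176] 471.37413063282446 322.6896326599144 229.56441092408062
0.1 [0.19582938 0.64530795 0.21106218] [ 1.46866293e-01  9.89155775e-01 -1.02516087e-03 -3.05342910e-04] 1.0000217222767434
```

View pics/top0.png

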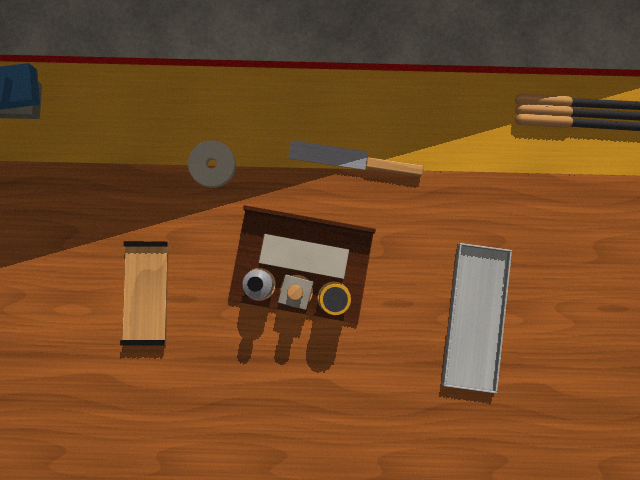

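View pics/scene0.png

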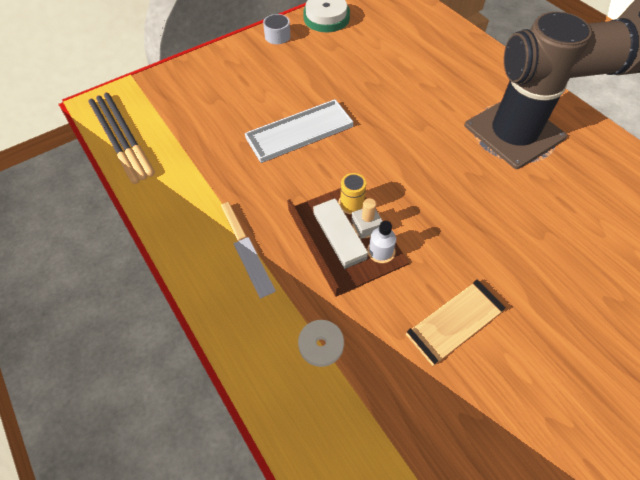

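Top view: oil can cap at (256,284), rubbing stone at (295,292), tin at (335,298), whetstone at (304,256), cradle at (145,294) on the robot's left, tray at (477,318) on its right. The scene view agrees.

Run:
```python
import cv2,numpy as np
a=cv2.imread('pics/top0.png')
r=cv2.resize(a[195:335,220:385],None,fx=4.8,fy=4.2,interpolation=cv2.INTER_CUBIC)
cv2.imwrite('pics/crop1.png',cv2.resize(a[200:335,225:380],None,fx=4.4,fy=4.4,interpolation=cv2.INTER_CUBIC))
b=cv2.imread('pics/top0.png')
L=b[232:355,112:180]; Rr=b[235:405,435:520]
L=cv2.resize(L,None,fx=3.5,fy=3.5); Rr=cv2.resize(Rr,None,fx=3.5,fy=3.5)
o=np.zeros((600,560,3),np.uint8); o[:L.shape[0],:L.shape[1]]=L; o[:Rr.shape[0],250:250+Rr.shape[1]]=Rr[:, :310]
cv2.imwrite('pics/crop2.png',o)
```

```text
(no output)
```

View pics/crop1.png

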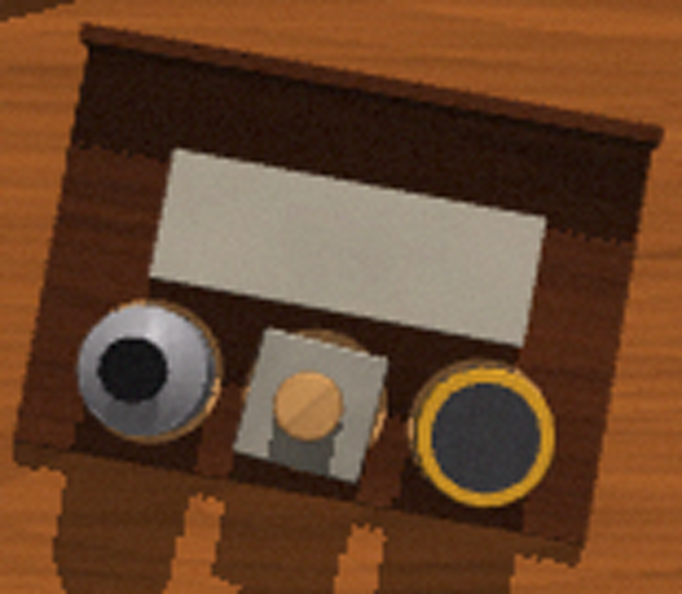

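View pics/crop2.png

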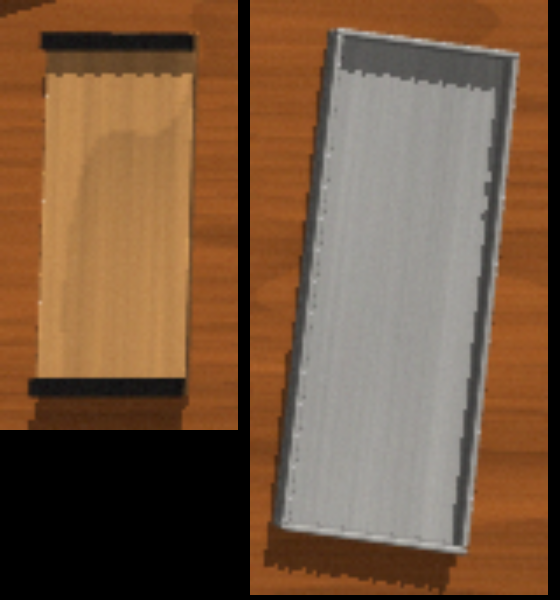

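Crops: all the corners and circle centres can be read off clearly. Turning them into positions now.

Run:
```python
from h import *
c=cam('top')
def P(l,z,s,ox,oy): return np.array([ray(c,ox+(u+.5)/s-.5,oy+(v+.5)/s-.5,z)[:2] for u,v in l])
A=lambda l,z:P(l,z,4.4,225,200)
def rect(n,p):
    d=[np.linalg.norm(p[i]-p[i-1])*1e3 for i in range(4)]
    u=(p[0]+p[1]-p[2]-p[3]); w=(p[1]+p[2]-p[0]-p[3])
    print(n,p.mean(0).round(4),'sides',np.round(d,1),'ang01->dir(3->0)',np.arctan2(u[1],u[0]).round(3),'w',np.arctan2(w[1],w[0]).round(3))
rect('stone',A([(175,149),(546,215),(523,347),(150,278)],.038))
rect('block',A([(267,329),(388,356),(360,483),(233,453)],.044))
for n,q,z in(('tin',(484,436),.088),('oil',(133,370),.108),('grip',(308,406),.098)): print(n,A([q],z).round(4))
B=A([(85,25),(663,130)],.04);F=A([(15,462),(578,567)],.008); print(B,F)
# rack frame
y=(B[0]-B[1])+(F[0]-F[1]); y/=np.linalg.norm(y); x=np.array([y[1],-y[0]])
o=(F.mean(0)+x*.09+B.mean(0)-x*.09)/2; print('rack',o,np.arctan2(x[1],x[0]), np.linalg.norm(F.mean(0)-B.mean(0)))
for yy in(-.072,0,.072): print(o-.05*x+yy*y)
rect('cradle',P([(40,32),(194,34),(186,395),(28,395)],.02,3.5,112,232))
rect('tray',P([(82,29),(268,52),(216,551),(28,527)],.018,3.5,435,235))
```

```text
stone [0.5761 0.0038] sides [ 55.4 159.   56.4 159.3] ang01->dir(3->0) -0.158 w -1.728
block [0.5096 0.0174] sides [53.2 51.7 53.8 54.2] ang01->dir(3->0) -0.219 w -1.774
tin [[ 0.4992 -0.0522]]
oil [[0.5222 0.0861]]
grip [[0.5096 0.0178]]
[[ 0.66753329  0.11740202]
 [ 0.6284584  -0.12778551]] [[ 0.48224235  0.14508938]
 [ 0.44281215 -0.09749602]]
rack [0.55526155 0.00930247] -0.15957750664751624 0.1877203504879078
[ 0.49445595 -0.05383768]
[0.50589682 0.01724752]
[0.5173377  0.08833273]
cradle [0.5019 0.3017] sides [193.   82.8 192.   83.5] ang01->dir(3->0) 0.021 w -1.555
tray [ 0.4704 -0.3235] sides [266.9 101.4 267.2 100.2] ang01->dir(3->0) -0.111 w -1.673
```

Emit:
{"api": "jog_arm", "payload": {
  "deltas": ".76 -1 0 0 0 -.72;.76 -1 0 0 0 -.72;.76 -1 0 0 0 -.72;.76 -1 0 0 0 -.72;.76 -1 0 0 0 -.72;.76 -1 0 0 0 -.72;.76 -1 0 0 0 -.72;.76 -1 0 0 0 -.72;.76 -1 0 0 0 -.72;.76 -1 0 0 0 -.72;.76 -1 0 0 0 -.72;.76 -1 0 0 0 -.72;.76 -1 0 0 0 -.72;.76 -1 0 0 0 -.72;.76 -1 0 0 0 -.72;.76 -1 0 0 0 -.72;.76 -1 0 0 0 -.72;.76 -1 0 0 0 -.72;.76 -1 0 0 0 -.72;.76 -1 0 0 0 -.72",
  "gripper": 0.95
}}

```text
time: 2.65
eef_pos: [0.5005, 0.2442, 0.2124]
tcp_rot: [0.764, 0.645, 0.0, 0.0]
contact_force: [0.5, 0.2, -0.0]
opening: 0.95
finger_force: 0.0
```

Emit:
{"api": "jog_arm", "payload": {
  "deltas": "0 -1 0 0 0 0;0 -1 0 0 0 0;0 -1 0 0 0 0;0 -1 0 0 0 0;0 -1 0 0 0 0;0 -1 0 0 0 0;0 -1 0 0 0 0;0 -1 0 0 0 0;0 -1 0 0 0 0;0 -1 0 0 0 0;0 -1 0 0 0 0;0 -1 0 0 0 0;0 -1 0 0 0 0;0 -.8 0 0 0 0;0 0 0 0 0 0"
}}

```text
time: 4.53
eef_pos: [0.4999, -0.031, 0.2124]
tcp_rot: [0.763, 0.646, 0.0, -0.0]
contact_force: [0.2, 0.2, 0.3]
opening: 0.951
finger_force: 0.0
```

Run:
```python
from h import *
s=get_state(); print(s['time'],np.round(s['eef_pos'],4),np.round(s['tcp_rot'],4),np.round(s['qpos'],3))
c=cam('wrist','w1'); print(-c['R'].T@c['t'],c['R'][2])
for n,p in(('tin',(.499,-.053,.088)),('oil',(.522,.087,.108)),('rub',(.5096,.0175,.098))): print(n,proj(c,p))
```

```text
4.525 [ 0.4999 -0.031   0.2124] [ 7.632e-01  6.462e-01  1.000e-04 -0.000e+00] [-0.265 -0.105  1.996  0.     1.25  -0.099]
[0.51075426 0.03533707 0.37406478] [-0.04361218 -0.26419773 -0.96348199]
tin (np.float64(328.9645090562597), np.float64(256.7838154439465))
oil (np.float64(329.0336832426146), np.float64(42.73208262721806))
rub (np.float64(327.5626873691347), np.float64(160.55350297238465))
```

View pics/w1.png

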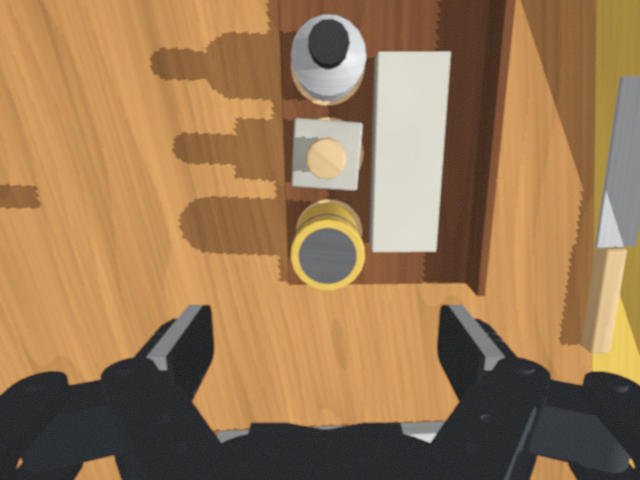

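Wrist view: the tin top at (328,256), cap at (329,43) and grip at (327,159) match the predictions within 2 px. Descending on the tin.

Emit:
{"api": "jog_arm", "payload": {
  "deltas": "0 -1 0 0 0 0;0 -.1 -1 0 0 0;0 0 -1 0 0 0;0 0 -1 0 0 0;0 0 -1 0 0 0;0 0 -1 0 0 0;0 0 -1 0 0 0;0 0 -.7 0 0 0;0 0 -.6 0 0 0;0 0 0 0 0 0"
}}

```text
time: 5.82
eef_pos: [0.4995, -0.0518, 0.0655]
tcp_rot: [0.763, 0.647, -0.0, -0.001]
contact_force: [0.4, -0.6, -0.2]
opening: 0.951
finger_force: 0.0
```

Emit:
{"api": "jog_arm", "payload": {
  "deltas": "0 0 0 0 0 0;0 0 0 0 0 0;0 0 0 0 0 0;0 0 0 0 0 0;0 0 0 0 0 0",
  "gripper": 0,
  "squeeze": 50
}}

```text
time: 6.45
eef_pos: [0.5052, -0.0541, 0.0789]
tcp_rot: [0.762, 0.647, 0.001, 0.004]
contact_force: [-12.6, 2.4, 49.4]
opening: -0.0
finger_force: 21.4
```

Run:
```python
from h import *
s=get_state(); print(s['time'],np.round(s['eef_pos'],4),s['opening'],s['finger_force'],s['contact_force'])
a=cam('wrist')['im'];c=cam('scene'); b=c['im']
u,v=map(int,proj(c,(.5,-.05,.08)))
b=cv2.resize(b[v-100:v+100,u-110:u+110],None,fx=2.2,fy=2.2)
o=np.zeros((600,800,3),np.uint8);o[:240,:320]=cv2.resize(a,(320,240));o[:440,320:320+b.shape[1]]=b[:,:480]
cv2.imwrite('pics/g1.png',o)
```

```text
6.45 [ 0.5052 -0.0541  0.0789] -0.00019813952812493965 21.353121679276228 [-12.5589322    2.41553581  49.43518309]
```

View pics/g1.png

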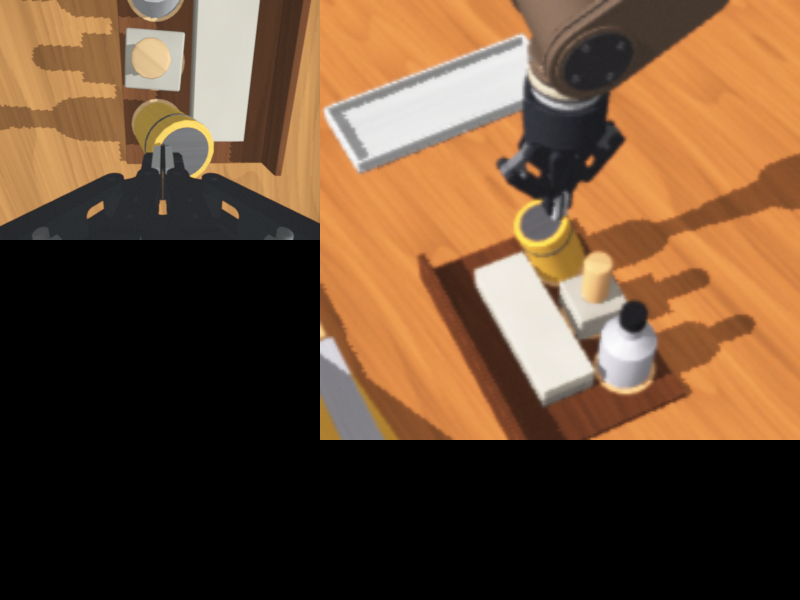

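The tin slipped from the pads: the shut fingers now press on the rim of its tilted top, wrist crop about (163,150). I'll triangulate the top disc to get the tilt.

Run:
```python
from h import *
def show(n,roi):
    c=cam(n); u0,v0,u1,v1=roi; im=c['im'][v0:v1,u0:u1]; return c,im
w=cam('wrist');t=cam('top');s=cam('scene')
u,v=map(int,proj(s,(.5,-.05,.08)))
A=cv2.resize(w['im'][170:400,200:480],None,fx=1.7,fy=1.7)
B=cv2.resize(s['im'][v-50:v+40,u-50:u+50],None,fx=3.2,fy=3.2)
ut,vt=map(int,proj(t,(.5,-.05,.08)))
C=cv2.resize(t['im'][vt-45:vt+45,ut-45:ut+55],None,fx=3.2,fy=3.2)
o=np.zeros((600,800,3),np.uint8);o[:A.shape[0],:A.shape[1]]=A;o[:288,480:800]=B;o[300:588,480:800]=C
cv2.imwrite('pics/g2.png',o); print((u,v),(ut,vt))
```

```text
(353, 184) (333, 298)
```

View pics/g2.png

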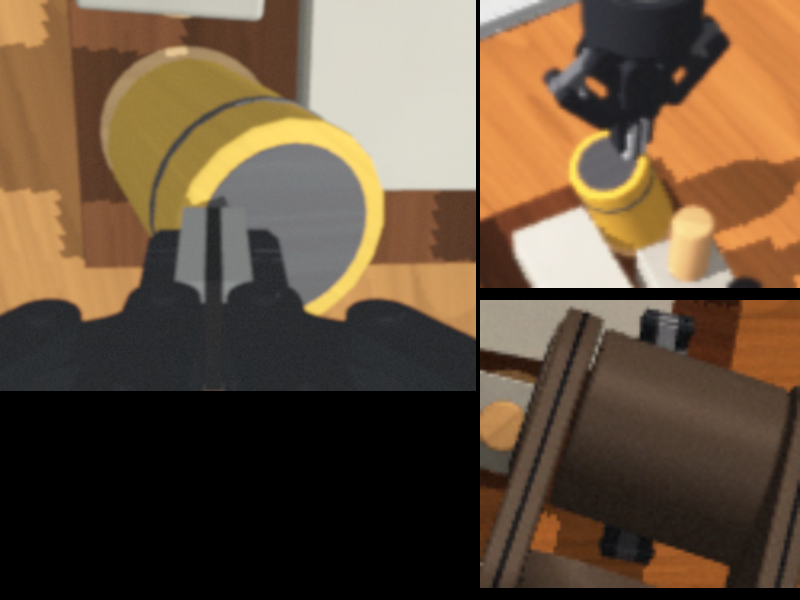

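Run:
```python
from h import *
w=cam('wrist');s=cam('scene')
def tri(a,b):
    M=[]
    for c,(u,v) in((w,a),(s,b)):
        P=np.array([[c['f'],0,c['cx']],[0,c['f'],c['cy']],[0,0,1]])@np.c_[c['R'],c['t']]
        M+=[u*P[2]-P[0],v*P[2]-P[1]]
    X=np.linalg.svd(np.array(M))[2][-1];X=X[:3]/X[3];return X,proj(w,X),proj(s,X)
print(tri((366,296),(344.,185)))
def g(p):u,v=proj(w,p);return ((u-200)*1.7,(v-170)*1.7)
for n,p in dict(mark=(.499,-.053,.008),top=(.499,-.053,.088)).items():print(n,g(p))
for dx in(-.015,0,.015):
  for dy in(-.015,0,.015): print(dx,dy,'top at z.085',np.round(g((.499+dx,-.053+dy,.085))))
print(proj(s,(.499,-.053,.088)))
```

```text
(array([ 0.5243357 , -0.05189123,  0.09542998]), (np.float64(366.10032696587416), np.float64(296.20893236767745)), (np.float64(344.0220653480676), np.float64(185.0207155626515)))
mark (np.float64(184.48987102016437), np.float64(131.60734026148003))
top (np.float64(176.48363214817707), np.float64(223.03422745626975))
-0.015 -0.015 top at z.085 [129. 281.]
-0.015 0 top at z.085 [117. 228.]
-0.015 0.015 top at z.085 [105. 171.]
0 -0.015 top at z.085 [187. 272.]
0 0 top at z.085 [177. 218.]
0 0.015 top at z.085 [166. 161.]
0.015 -0.015 top at z.085 [246. 263.]
0.015 0 top at z.085 [237. 209.]
0.015 0.015 top at z.085 [227. 152.]
(np.float64(352.8264099306661), np.float64(181.66218823129935))
```

Run:
```python
from h import *
w=cam('wrist');s=cam('scene');st=get_state();print(st['eef_pos'],st['tcp_rot'],st['contact_force'],st['joint_efforts'],st['qpos'])
from scipy.spatial.transform import Rotation as Ro
z=Ro.from_quat(st['tcp_rot']).apply([0,0,1])
for d in(-.04,-.02,0,.019):
    p=np.array(st['eef_pos'])+d*z;u,v=proj(w,p);a,b=proj(s,p);print(d,p,((u-200)*1.7,(v-170)*1.7),((a-303)*3.2+480,(b-134)*3.2))
```

```text
[ 0.50801159 -0.05483759  0.07965382] [0.76233278 0.64713823 0.00368699 0.00687359] [-12.3167168    1.68452358  46.7160067 ] [-4.27439762e-01 -6.30053937e+00 -1.01352185e+01  3.21371360e-01
 -3.05051811e+00  5.30700025e-03] [-3.05730996e-01  7.12505541e-02  2.08657807e+00 -1.30305213e-03
  9.68201229e-01 -1.41905448e-01]
-0.04 [ 0.50743088 -0.05460927  0.11964895] (np.float64(213.67022927916207), np.float64(288.51561243149)) (np.float64(630.3697101583994), np.float64(127.19870059277719))
-0.02 [ 0.50772123 -0.05472343  0.09965139] (np.float64(213.51042970677057), np.float64(244.73980695233283)) (np.float64(628.6147237282934), np.float64(145.9367542663691))
0 [ 0.50801159 -0.05483759  0.07965382] (np.float64(213.38606407549088), np.float64(210.6708441775638)) (np.float64(626.9155169457647), np.float64(164.07924662263613))
0.019 [ 0.50828743 -0.05494604  0.06065613] (np.float64(213.29102576460753), np.float64(184.63586455881583)) (np.float64(625.3505502913064), np.float64(180.78845226979902))
```

Emit:
{"api": "jog_arm", "payload": {
  "deltas": "0 0 .25 0 0 0;0 0 .25 0 0 0;0 0 .25 0 0 0;0 0 .25 0 0 0;0 0 .25 0 0 0;0 0 .3 0 0 0;0 0 .5 0 0 0;0 0 1 0 0 0;0 0 1 0 0 0"
}}

```text
time: 8.02
eef_pos: [0.5001, -0.0521, 0.1482]
tcp_rot: [0.763, 0.647, -0.0, -0.0]
contact_force: [-0.2, 0.3, -0.5]
opening: -0.004
finger_force: 0.0
```

Run:
```python
from h import *
st=get_state();print(st['time'],st['eef_pos'],st['tcp_rot'],st['contact_force'])
w=cam('wrist','w3');s=cam('scene');t=cam('top')
A=w['im'][:480:1,100:560];A=cv2.resize(A,None,fx=1.,fy=1.)
u,v=map(int,proj(s,(.5,-.05,.08)))
B=cv2.resize(s['im'][v-50:v+40,u-50:u+50],None,fx=3.2,fy=3.2)
o=np.zeros((600,800,3),np.uint8);o[:480,:460]=A;o[:288,470:790]=B
ut,vt=map(int,proj(t,(.5,-.05,.08)))
o[300:588,470:790]=cv2.resize(t['im'][vt-45:vt+45,ut-45:ut+55],None,fx=3.2,fy=3.2)
cv2.imwrite('pics/g3.png',o)
z=.088
print('tin top pred',proj(w,(.499,-.0525,.088)), proj(s,(.499,-.0525,.088)),'tcp',proj(w,np.array(st['eef_pos'])),'tip',proj(w,np.array(st['eef_pos'])-[0,0,.019]))
```

```text
8.025 [ 0.50005545 -0.05211642  0.14824209] [ 7.62655973e-01  6.46804348e-01 -1.20497712e-05 -4.26888498e-05] [-0.22349919  0.31009283 -0.48585857]
tin top pred (np.float64(323.6364162540538), np.float64(254.61183570563435)) (np.float64(352.96025869945254), np.float64(181.80709201387646)) tcp (np.float64(325.4566306154854), np.float64(293.93232651105825)) tip (np.float64(325.4059623248621), np.float64(278.6193471524414))
```

View pics/g3.png

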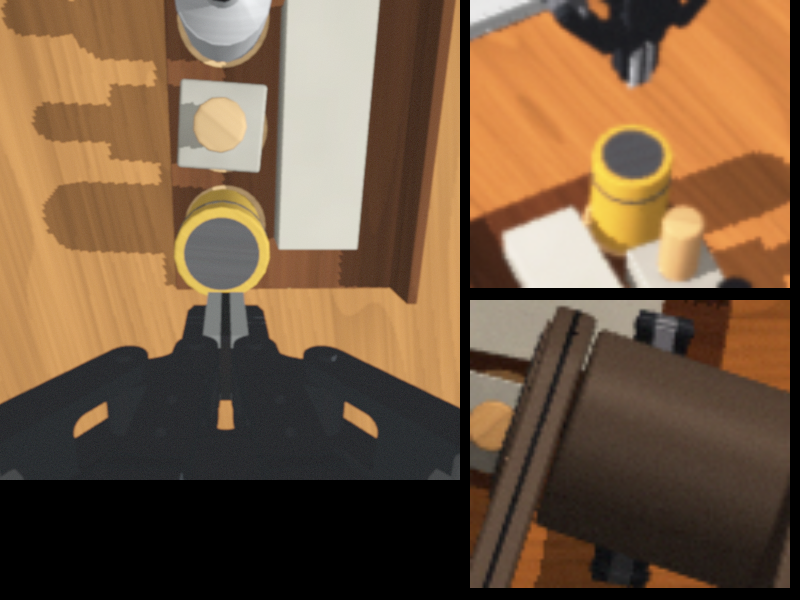

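The tin has fallen back upright on its mark: top at about (322,249) in the wrist view, predicted (324,255). The fingertips appear roughly 20-40 mm shorter than stated, so I'll check that by touching the tin's top gently.

Emit:
{"api": "jog_arm", "payload": {
  "deltas": "0 0 -1 0 0 0;0 0 -1 0 0 0;0 0 -.9 0 0 0;0 0 -.3 0 0 0;0 0 -.2 0 0 0;0 0 -.2 0 0 0;0 0 -.2 0 0 0;0 0 -.2 0 0 0;0 0 0 0 0 0"
}}

```text
time: 9.3
eef_pos: [0.5007, -0.0523, 0.0691]
tcp_rot: [0.763, 0.647, 0.0, 0.0]
contact_force: [-2.8, 0.3, 8.0]
opening: 0.002
finger_force: 4.1
```

Run:
```python
from h import *
s=cam('scene')
for z in(.148,.16,.17,.18,.19):
  u,v=proj(s,(.5,-.052,z));print(z,(u-303)*3.2+470,(v-131)*3.2)
```

```text
0.148 633.6946249340687 106.85489671517081
0.16 634.6601550797574 94.7923557142769
0.17 635.4799369703644 84.55067376225107
0.18 636.3138945360135 74.13189256358365
0.19 637.1623986722998 63.53137845319307
```

Contact with the tin's 88 mm top at TCP z 0.069 means the shut tips sit 19 mm above the reported TCP. The real grasp point is therefore 38 mm higher than reported, and I'll command z values 38 mm lower.

Emit:
{"api": "jog_arm", "payload": {
  "deltas": "0 0 .5 0 0 0;0 0 1 0 0 0;0 0 .5 0 0 0"
}}

```text
time: 9.72
eef_pos: [0.5009, -0.0523, 0.1088]
tcp_rot: [0.763, 0.647, 0.001, 0.001]
contact_force: [-0.1, -0.3, -0.6]
opening: -0.002
finger_force: 0.0
```

Emit:
{"api": "jog_arm", "payload": {
  "deltas": "-.05 .1 0 0 0 0;0 0 0 0 0 0;0 0 0 0 0 0;0 0 0 0 0 0;0 0 -.6 0 0 0;0 0 -.7 0 0 0;0 0 -.7 0 0 0;0 0 -.7 0 0 0;0 0 -.7 0 0 0;0 0 -.5 0 0 0;0 0 0 0 0 0",
  "gripper": 0.95
}}

```text
time: 11.1
eef_pos: [0.4984, -0.0499, 0.0283]
tcp_rot: [0.763, 0.647, -0.001, -0.001]
contact_force: [-0.2, 0.5, -0.5]
opening: 0.951
finger_force: 0.0
```

Emit:
{"api": "jog_arm", "payload": {
  "deltas": "0 0 0 0 0 0;0 0 0 0 0 0;0 0 0 0 0 0;0 0 0 0 0 0",
  "gripper": 0.5,
  "squeeze": 45
}}

```text
time: 11.6
eef_pos: [0.4993, -0.0502, 0.0301]
tcp_rot: [0.763, 0.647, 0.0, 0.0]
contact_force: [-3.5, 0.3, 5.5]
opening: 0.646
finger_force: 48.4
```

Emit:
{"api": "jog_arm", "payload": {
  "deltas": "0 0 .4 0 0 0;0 0 1 0 0 0;0 0 1 0 0 0;.18 -1 .6 0 0 0;.18 -1 0 0 0 0;.18 -1 0 0 0 0;.18 -1 0 0 0 0;.18 -1 0 0 0 0;.18 -1 0 0 0 0;.18 -1 0 0 0 0;.18 -1 0 0 0 0;.18 -1 0 0 0 0;.18 -1 0 0 0 0;.18 -1 0 0 0 0;.18 -1 0 0 0 0;.18 -1 0 0 0 0;.18 -1 0 0 0 0;0 -.1 0 0 0 0;0 0 0 0 0 0"
}}

```text
time: 13.98
eef_pos: [0.5493, -0.3318, 0.089]
tcp_rot: [0.763, 0.647, 0.0, -0.001]
contact_force: [-0.1, 0.1, -4.1]
opening: 0.638
finger_force: 48.9
```

Run:
```python
from h import *
s=get_state(); e=np.array(s['eef_pos']);print(s['time'],e,s['opening'],s['finger_force'],s['contact_force'])
o=np.array([.4704,-.3235]);x=np.array([np.cos(-.111),np.sin(-.111)]);y=np.array([-x[1],x[0]])
d=e[:2]-o;print('in tray',d@x,d@y)
```

```text
13.975 [ 0.54927082 -0.33183024  0.08899828] 0.6382613808349423 48.87154519557953 [-0.09462921  0.14267131 -4.05772386]
in tray 0.07930819031586002 0.0004577154545062547
```

Emit:
{"api": "jog_arm", "payload": {
  "deltas": "0 0 -.7 0 0 0;0 0 -.8 0 0 0;0 0 -.7 0 0 0;0 0 -.5 0 0 0;0 0 -.25 0 0 0;0 0 -.1 0 0 0;0 0 -.1 0 0 0;0 0 0 0 0 0"
}}

```text
time: 14.98
eef_pos: [0.5497, -0.3323, 0.0267]
tcp_rot: [0.763, 0.647, 0.0, 0.0]
contact_force: [-0.1, -0.1, -4.5]
opening: 0.647
finger_force: 48.9
```

Emit:
{"api": "jog_arm", "payload": {
  "deltas": "0 0 -.05 0 0 0;0 0 -.05 0 0 0;0 0 0 0 0 0"
}}

```text
time: 15.35
eef_pos: [0.5498, -0.3325, 0.0262]
tcp_rot: [0.763, 0.647, -0.0, 0.0]
contact_force: [-4.8, 2.6, 5.5]
opening: 0.647
finger_force: 49.3
```

Emit:
{"api": "jog_arm", "payload": {
  "deltas": "0 0 0 0 0 0;0 0 0 0 0 0;0 0 0 0 0 0;0 0 .6 0 0 0;0 0 1 0 0 0;0 0 1 0 0 0",
  "gripper": 0.92
}}

```text
time: 16.1
eef_pos: [0.55, -0.3325, 0.0786]
tcp_rot: [0.763, 0.647, 0.0, 0.001]
contact_force: [-0.1, -0.9, 0.7]
opening: 0.921
finger_force: 0.0
```

Emit:
{"api": "jog_arm", "payload": {
  "deltas": "-.11 1 1 0 0 0;-.11 1 .2 0 0 0;-.11 1 0 0 0 0;-.11 1 0 0 0 0;-.11 1 0 0 0 0;-.11 1 0 0 0 0;-.11 1 0 0 0 0;-.11 1 0 0 0 0;-.11 1 0 0 0 0;-.11 1 0 0 0 0;-.11 1 0 0 0 0;-.11 1 0 0 0 0;-.11 1 0 0 0 0;-.11 1 0 0 0 0;-.11 1 0 0 0 0;-.11 1 0 0 0 0;-.11 1 0 0 0 0;-.13 .5 0 0 0 0;0 0 0 0 0 0",
  "gripper": 0.7
}}

```text
time: 18.48
eef_pos: [0.5092, 0.0185, 0.1003]
tcp_rot: [0.762, 0.647, -0.0, -0.0]
contact_force: [-0.6, 0.0, -0.1]
opening: 0.701
finger_force: 0.0
```

Run:
```python
from h import *
s=get_state(); e=np.array(s['eef_pos']);print(s['time'],e,s['opening'])
c=cam('wrist');im=c['im']
h=cv2.cvtColor(im,cv2.COLOR_BGR2HSV)
print(proj(c,(.5096,.0175,.098)),proj(c,(.522,.0865,.108)))
cv2.imwrite('pics/w4.png',im)
t=cam('top');m=cv2.inRange(cv2.cvtColor(t['im'],cv2.COLOR_BGR2HSV),(18,150,120),(32,255,255));m[:,:440]=0;m[:240]=0
ys,xs=np.where(m>0)
if len(xs): 
  q,r=cv2.minEnclosingCircle(np.c_[xs,ys].astype(np.float32));print('tin tray',ray(t,*q,.084),r,len(xs))
```

```text
18.475 [0.5092453  0.01854494 0.10025483] 0.7011021419489112
(np.float64(326.6224374382147), np.float64(294.0390775263021)) (np.float64(329.63146262579454), np.float64(128.02210639151934))
tin tray [ 0.55284159 -0.32609887  0.084     ] 20.468976974487305 312
```

View pics/w4.png

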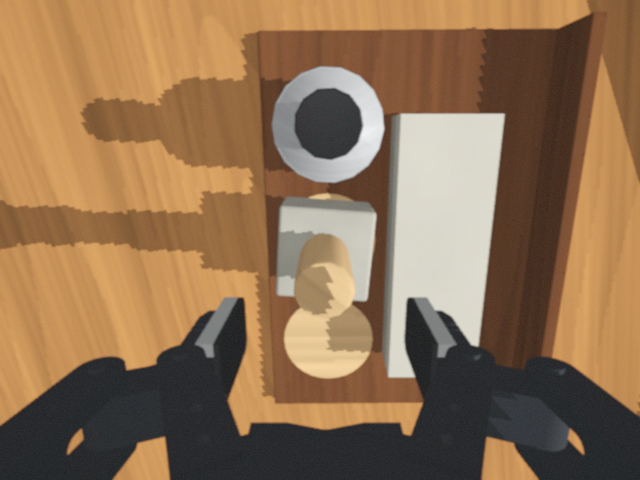

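Wrist view: the wooden grip's top is at (325,289), about 2 mm from prediction, with the tin's mark free at (328,340). Descending.

Emit:
{"api": "jog_arm", "payload": {
  "deltas": "0 0 -.7 0 0 0;0 0 -.8 0 0 0;0 0 -.8 0 0 0;0 0 -.5 0 0 0;0 0 -.35 0 0 0;0 0 0 0 0 0"
}}

```text
time: 19.32
eef_pos: [0.5092, 0.018, 0.0367]
tcp_rot: [0.763, 0.647, -0.0, -0.0]
contact_force: [-0.1, -0.1, 0.4]
opening: 0.7
finger_force: 0.0
```

Emit:
{"api": "jog_arm", "payload": {
  "deltas": "0 0 0 0 0 0;0 0 0 0 0 0;0 0 0 0 0 0;0 0 0 0 0 0;0 0 0 0 0 0",
  "gripper": 0.2
}}

```text
time: 19.95
eef_pos: [0.5098, 0.0179, 0.0379]
tcp_rot: [0.763, 0.647, 0.0, 0.0]
contact_force: [-1.6, 0.2, 4.7]
opening: 0.319
finger_force: 44.1
```

Emit:
{"api": "jog_arm", "payload": {
  "deltas": "0 0 .4 0 0 0;0 0 1 0 0 0;0 0 1 0 0 0;-.12 -1 .6 0 0 0;-.12 -1 0 0 0 0;-.12 -1 0 0 0 0;-.12 -1 0 0 0 0;-.12 -1 0 0 0 0;-.12 -1 0 0 0 0;-.12 -1 0 0 0 0;-.12 -1 0 0 0 0;-.12 -1 0 0 0 0;-.12 -1 0 0 0 0;-.12 -1 0 0 0 0;-.12 -1 0 0 0 0;-.12 -1 0 0 0 0;-.12 -1 0 0 0 0;-.12 -1 0 0 0 0;-.12 -1 0 0 0 0;0 -1 0 0 0 0"
}}

```text
time: 22.45
eef_pos: [0.4709, -0.3235, 0.0973]
tcp_rot: [0.763, 0.647, 0.0, -0.0]
contact_force: [0.5, 0.2, -3.1]
opening: 0.318
finger_force: 44.6
```

Emit:
{"api": "jog_arm", "payload": {
  "deltas": "0 -.05 0 0 0 0;0 0 -.7 0 0 0;0 0 -.8 0 0 0;0 0 -.7 0 0 0;0 0 -.5 0 0 0;0 0 -.25 0 0 0;0 0 -.1 0 0 0;0 0 -.1 0 0 0;0 0 -.05 0 0 0;0 0 0 0 0 0"
}}

```text
time: 23.7
eef_pos: [0.4714, -0.3234, 0.034]
tcp_rot: [0.763, 0.647, 0.0, 0.0]
contact_force: [-1.4, -0.1, -0.5]
opening: 0.317
finger_force: 44.8
```

Emit:
{"api": "jog_arm", "payload": {
  "deltas": "0 0 0 0 0 0;0 0 0 0 0 0;0 0 .5 0 0 0;0 0 1 0 0 0;0 0 1 0 0 0;0 0 1 0 0 0;0 .55 .3 0 0 0",
  "gripper": 0.65
}}

```text
time: 24.58
eef_pos: [0.4722, -0.3133, 0.1123]
tcp_rot: [0.763, 0.646, 0.0, 0.002]
contact_force: [0.0, 0.1, -0.2]
opening: 0.647
finger_force: 0.0
```

Emit:
{"api": "jog_arm", "payload": {
  "deltas": ".12 1 0 0 0 0;.12 1 0 0 0 0;.12 1 0 0 0 0;.12 1 0 0 0 0;.12 1 0 0 0 0;.12 1 0 0 0 0;.12 1 0 0 0 0;.12 1 0 0 0 0;.12 1 0 0 0 0;.12 1 0 0 0 0;.12 1 0 0 0 0;.12 1 0 0 0 0;.12 1 0 0 0 0;.12 1 0 0 0 0;.12 1 0 0 0 0;.12 1 0 0 0 0;.12 1 0 0 0 0;.12 1 0 0 0 0;.12 1 0 0 0 0;.2 1 0 0 0 0"
}}

```text
time: 27.08
eef_pos: [0.5205, 0.0892, 0.1093]
tcp_rot: [0.763, 0.647, -0.0, 0.0]
contact_force: [1.0, -0.9, -0.5]
opening: 0.646
finger_force: 0.0
```

Emit:
{"api": "jog_arm", "payload": {
  "deltas": "0 0 -.4 0 0 0;0 0 -.7 0 0 0;0 0 -.7 0 0 0;0 0 -.6 0 0 0;0 0 0 0 0 0"
}}

```text
time: 27.7
eef_pos: [0.5194, 0.0875, 0.0595]
tcp_rot: [0.763, 0.647, -0.001, -0.001]
contact_force: [0.1, -0.6, 0.9]
opening: 0.65
finger_force: 0.0
```

Run:
```python
from h import *
s=get_state(); e=np.array(s['eef_pos']);print(s['time'],e,s['opening'])
a=cam('wrist')['im'];t=cam('top');b=t['im'][230:410,425:530]
o=np.zeros((480,800,3),np.uint8);o[:,:500]=a[:,70:570];b=cv2.resize(b,(280,480));o[:,510:790]=b
cv2.imwrite('pics/w5.png',o)
```

```text
27.7 [0.51943656 0.08754166 0.05952754] 0.6503423286321725
```

View pics/w5.png

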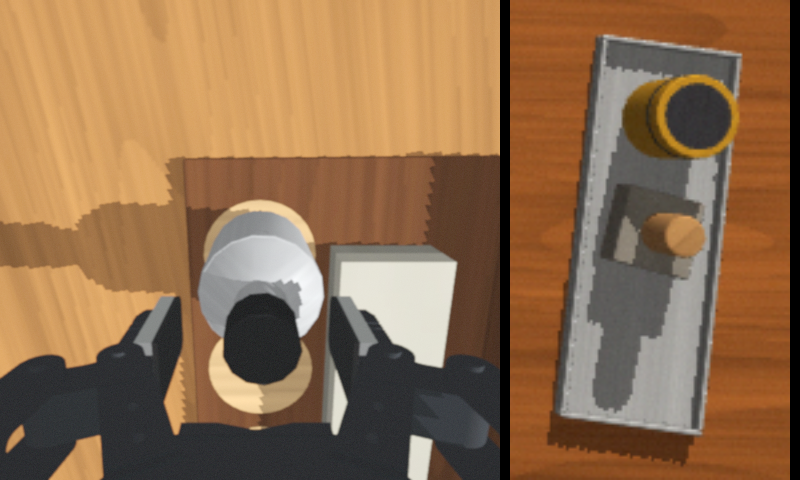

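The tin and rubbing stone stand upright in the tray, and the can's cap is centred between the pads within about 2 mm. I'll nudge +x and grip.

Emit:
{"api": "jog_arm", "payload": {
  "deltas": ".1 0 0 0 0 0;0 0 0 0 0 0"
}}

```text
time: 28.05
eef_pos: [0.5234, 0.0879, 0.062]
tcp_rot: [0.763, 0.647, 0.001, 0.0]
contact_force: [-0.2, 0.4, -0.3]
opening: 0.653
finger_force: 0.0
```

Emit:
{"api": "jog_arm", "payload": {
  "deltas": "0 0 0 0 0 0;0 0 0 0 0 0;0 0 0 0 0 0;0 0 0 0 0 0;0 0 0 0 0 0",
  "gripper": 0.15
}}

```text
time: 28.68
eef_pos: [0.5227, 0.0879, 0.0616]
tcp_rot: [0.763, 0.647, -0.0, -0.0]
contact_force: [-1.5, 0.4, 4.1]
opening: 0.284
finger_force: 44.1
```

Emit:
{"api": "jog_arm", "payload": {
  "deltas": "0 0 .4 0 0 0;0 0 1 0 0 0;0 0 1 0 0 0;0 -.15 .6 0 0 0"
}}

```text
time: 29.18
eef_pos: [0.5226, 0.0848, 0.1216]
tcp_rot: [0.763, 0.647, 0.0, 0.0]
contact_force: [-0.9, 0.4, -3.7]
opening: 0.283
finger_force: 44.6
```

Emit:
{"api": "jog_arm", "payload": {
  "deltas": "-.32 -1 0 0 0 0;-.32 -1 0 0 0 0;-.32 -1 0 0 0 0;-.32 -1 0 0 0 0;-.32 -1 0 0 0 0;-.32 -1 0 0 0 0;-.32 -1 0 0 0 0;-.32 -1 0 0 0 0;-.32 -1 0 0 0 0;-.32 -1 0 0 0 0;-.32 -1 0 0 0 0;-.32 -1 0 0 0 0;-.32 -1 0 0 0 0;-.32 -1 0 0 0 0;-.32 -1 0 0 0 0;-.32 -1 0 0 0 0;-.32 -1 0 0 0 0;-.32 -1 0 0 0 0;-.32 -1 0 0 0 0;-.4 -1 0 0 0 0"
}}

```text
time: 31.68
eef_pos: [0.3923, -0.3155, 0.1205]
tcp_rot: [0.763, 0.647, -0.0, -0.001]
contact_force: [0.5, 0.5, -3.6]
opening: 0.287
finger_force: 44.6
```

Emit:
{"api": "jog_arm", "payload": {
  "deltas": "0 0 0 0 0 0;0 0 -.7 0 0 0;0 0 -.8 0 0 0;0 0 -.7 0 0 0;0 0 -.5 0 0 0;0 0 -.2 0 0 0;0 0 -.1 0 0 0;0 0 -.1 0 0 0;0 0 -.05 0 0 0;0 0 0 0 0 0"
}}

```text
time: 32.92
eef_pos: [0.3931, -0.3152, 0.0585]
tcp_rot: [0.763, 0.647, -0.0, 0.0]
contact_force: [1.0, 0.4, -4.0]
opening: 0.284
finger_force: 44.5
```

Emit:
{"api": "jog_arm", "payload": {
  "deltas": "0 0 -.05 0 0 0;0 0 -.05 0 0 0;0 0 0 0 0 0"
}}

```text
time: 33.3
eef_pos: [0.3933, -0.3157, 0.0577]
tcp_rot: [0.763, 0.647, -0.0, 0.0]
contact_force: [-2.3, 0.4, 5.4]
opening: 0.288
finger_force: 45.4
```

Emit:
{"api": "jog_arm", "payload": {
  "deltas": "0 0 0 0 0 0;0 0 0 0 0 0;0 0 .5 0 0 0;0 0 1 0 0 0;0 0 1 0 0 0;0 0 .5 0 0 0",
  "gripper": 0.6
}}

```text
time: 34.05
eef_pos: [0.3937, -0.3159, 0.1182]
tcp_rot: [0.763, 0.647, 0.0, 0.001]
contact_force: [0.4, 0.1, -0.1]
opening: 0.597
finger_force: 0.0
```

Emit:
{"api": "jog_arm", "payload": {
  "deltas": ".57 1 0 0 0 0;.57 1 0 0 0 0;.57 1 0 0 0 0;.57 1 0 0 0 0;.57 1 0 0 0 0;.57 1 0 0 0 0;.57 1 0 0 0 0;.57 1 0 0 0 0;.57 1 0 0 0 0;.57 1 0 0 0 0;.57 1 0 0 0 0;.57 1 0 0 0 0;.57 1 0 0 0 0;.57 1 0 0 0 0;.57 1 0 0 0 0;.57 1 0 0 0 0;0 0 0 0 0 0;0 0 0 0 0 0",
  "gripper": 0.85
}}

```text
time: 36.3
eef_pos: [0.5751, 0.0046, 0.1161]
tcp_rot: [0.763, 0.647, -0.0, -0.0]
contact_force: [0.2, -0.1, 0.3]
opening: 0.847
finger_force: 0.0
```

Run:
```python
from h import *
s=get_state(); e=np.array(s['eef_pos']);print(s['time'],e,s['tcp_rot'],s['opening'])
c=cam('wrist');im=c['im'];h=cv2.cvtColor(im,cv2.COLOR_BGR2HSV)
m=cv2.inRange(h,(0,0,150),(179,60,255));
cs,_=cv2.findContours(m,cv2.RETR_EXTERNAL,cv2.CHAIN_APPROX_NONE);k=max(cs,key=cv2.contourArea);print(cv2.minAreaRect(k),cv2.boundingRect(k))
P=[(.5761,.0038)];x=np.array([np.cos(-.158),np.sin(-.158)]);y=np.array([-x[1],x[0]])
o=im.copy()
q=[proj(c,[*(np.array(P[0])+a*x*.0275+b*y*.08),.038]) for a,b in((1,1),(1,-1),(-1,-1),(-1,1))]
cv2.polylines(o,[np.array(q,np.int32)],True,(0,0,255),1)
t=cam('top');b=cv2.resize(t['im'][230:410,425:530],(210,360))
z=np.zeros((480,800,3),np.uint8);z[:,:560]=o[:,40:600];z[:360,570:780]=b
cv2.imwrite('pics/w6.png',z)
```

```text
36.3 [0.57509305 0.00461206 0.11606808] [ 7.62598842e-01  6.46871601e-01 -3.31534032e-04 -1.67630486e-04] 0.8472948312682895
((325.5, 234.0), (250.0, 97.0), 90.0) (277, 109, 98, 251)
```

View pics/w6.png

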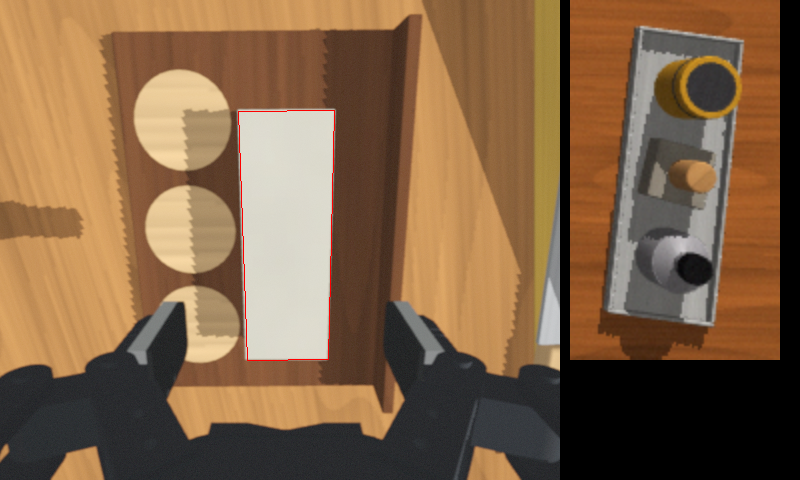

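The overlay matches the stone exactly, and all three things stand upright in the tray. Descending on the stone.

Emit:
{"api": "jog_arm", "payload": {
  "deltas": ".05 -.05 -.8 0 0 0;0 0 -1 0 0 0;0 0 -1 0 0 0;0 0 -1 0 0 0;0 0 -1 0 0 0;0 0 -.7 0 0 0;0 0 -.4 0 0 0;0 0 -.2 0 0 0;0 0 -.2 0 0 0;0 0 0 0 0 0"
}}

```text
time: 37.65
eef_pos: [0.5767, 0.0039, -0.0095]
tcp_rot: [0.763, 0.647, 0.0, 0.0]
contact_force: [-0.1, 0.9, -0.1]
opening: 0.852
finger_force: 0.0
```

Emit:
{"api": "jog_arm", "payload": {
  "deltas": "0 0 0 0 0 0;0 0 0 0 0 0;0 0 0 0 0 0;0 0 0 0 0 0;0 0 0 0 0 0",
  "gripper": 0.5,
  "squeeze": 70
}}

```text
time: 38.28
eef_pos: [0.577, 0.0038, -0.0089]
tcp_rot: [0.763, 0.647, 0.0, 0.0]
contact_force: [-2.0, 0.2, 6.2]
opening: 0.634
finger_force: 78.5
```

Emit:
{"api": "jog_arm", "payload": {
  "deltas": "0 0 .3 0 0 0;0 0 .8 0 0 0;0 0 1 0 0 0;0 0 1 0 0 0;0 0 .5 0 0 0"
}}

```text
time: 38.9
eef_pos: [0.5779, 0.0037, 0.065]
tcp_rot: [0.763, 0.647, 0.001, 0.002]
contact_force: [0.2, 0.1, -6.5]
opening: 0.626
finger_force: 77.7
```

Emit:
{"api": "jog_arm", "payload": {
  "deltas": "-.25 .99 0 0 0 -.92;-.25 .99 0 0 0 -.92;-.25 .99 0 0 0 -.92;-.25 .99 0 0 0 -.92;-.25 .99 0 0 0 -.92;-.25 .99 0 0 0 -.92;-.25 .99 0 0 0 -.92;-.25 .99 0 0 0 -.92;-.25 .99 0 0 0 -.92;-.25 .99 0 0 0 -.92;-.25 .99 0 0 0 -.92;-.25 .99 0 0 0 -.92;-.25 .99 0 0 0 -.92;-.25 .99 0 0 0 -.92;-.25 .99 0 0 0 -.92;0 0 0 0 0 0;0 0 0 0 0 0"
}}

```text
time: 41.02
eef_pos: [0.5014, 0.3005, 0.0624]
tcp_rot: [1.0, 0.014, -0.0, 0.0]
contact_force: [0.3, -0.7, -5.3]
opening: 0.629
finger_force: 77.4
```

Run:
```python
from h import *
from scipy.spatial.transform import Rotation as Ro
s=get_state(); e=np.array(s['eef_pos']);print(s['time'],e,s['tcp_rot'],s['opening'],s['contact_force'],s['finger_force'])
yv=Ro.from_quat(s['tcp_rot']).apply([0,1,0]);print('yaw y',np.arctan2(yv[1],yv[0]))
a=cam('wrist');s2=cam('scene')
o=a['im'].copy()
for L,z in(((.098,.04),.02),((.080,.0275),.085)):
  x=np.array([np.cos(.021),np.sin(.021)]);y=np.array([-x[1],x[0]])
  ctr=np.array([.5019,.3017]) if z==.02 else e[:2]
  q=[proj(a,[*(ctr+i*x*L[0]+j*y*L[1]),z]) for i,j in((1,1),(1,-1),(-1,-1),(-1,1))]
  cv2.polylines(o,[np.array(q,np.int32)],True,(0,0,255),1)
  q=[proj(s2,[*(ctr+i*x*L[0]+j*y*L[1]),z]) for i,j in((1,1),(1,-1),(-1,-1),(-1,1))]
  cv2.polylines(s2['im'],[np.array(q,np.int32)],True,(0,0,255),1)
z=np.zeros((600,800,3),np.uint8);z[:300,:400]=cv2.resize(o,(400,300));z[:,400:]=cv2.resize(s2['im'][220:420,390:523],(400,600));cv2.imwrite('pics/w7.png',z)
```

```text
41.025 [0.50141606 0.30049683 0.06239029] [ 9.99902611e-01  1.39536708e-02 -4.72841032e-05  2.45895872e-04] 0.6293621380211609 [ 0.29013387 -0.65138736 -5.27772077] 77.40876406431198
yaw y -1.542888053823698
```

View pics/w7.png

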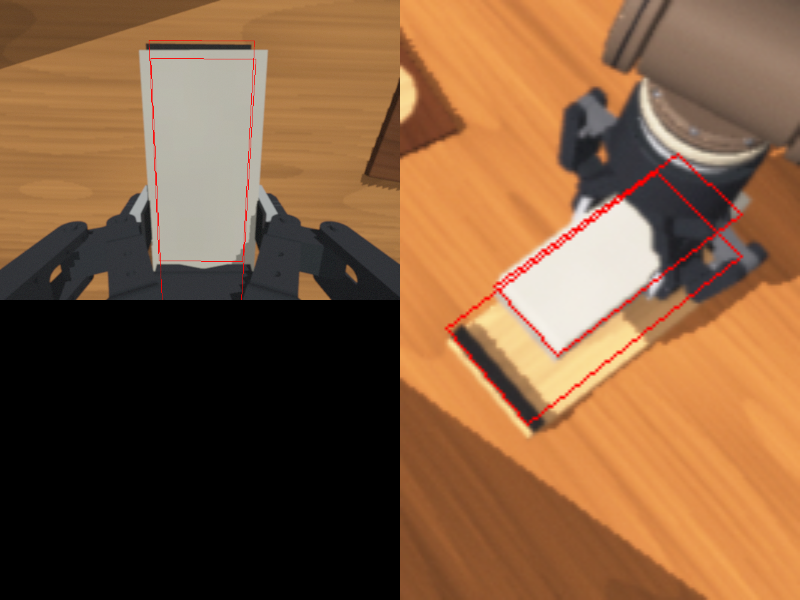

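Run:
```python
from h import *
c=cam('top');im=cv2.imread('pics/top0.png');g=im.max(2)
s=cam('scene') if 0 else None
for (v0,v1) in((236,256),(330,352)):
    m=(g[v0:v1,110:180]<40).astype(np.uint8);n,l,st,ce=cv2.connectedComponentsWithStats(m);k=1+st[1:,4].argmax();print(st[k],ce[k]+[110,v0],ray(c,*(ce[k]+[110,v0]),.02)[:2])
```

```text
[ 14   6  43   4 172] [145.  243.5] [0.59358282 0.30363168]
[ 11  10  44   5 216] [142.30092593 341.99537037] [0.4103102  0.29973422]
```

Emit:
{"api": "jog_arm", "payload": {
  "deltas": ".03 .06 -.4 0 0 0;0 0 -.8 0 0 0;0 0 -.8 0 0 0;0 0 -.6 0 0 0;0 0 -.3 0 0 0;0 0 -.2 0 0 0;0 0 -.15 0 0 0;0 0 -.1 0 0 0;0 0 0 0 0 0"
}}

```text
time: 42.3
eef_pos: [0.5022, 0.3021, -0.0045]
tcp_rot: [1.0, 0.013, 0.0, -0.0]
contact_force: [-0.0, 0.6, -5.3]
opening: 0.63
finger_force: 77.4
```

Emit:
{"api": "jog_arm", "payload": {
  "deltas": "0 0 -.08 0 0 0;0 0 -.06 0 0 0;0 0 0 0 0 0"
}}

```text
time: 42.68
eef_pos: [0.5023, 0.3021, -0.0068]
tcp_rot: [1.0, 0.013, 0.0, -0.0]
contact_force: [-0.7, -0.9, -0.8]
opening: 0.632
finger_force: 77.7
```

Emit:
{"api": "jog_arm", "payload": {
  "deltas": "0 0 -.02 0 0 0;0 0 0 0 0 0"
}}

```text
time: 42.92
eef_pos: [0.5023, 0.3021, -0.0069]
tcp_rot: [1.0, 0.013, -0.0, 0.0]
contact_force: [-4.8, -3.0, 5.6]
opening: 0.629
finger_force: 78.8
```

Emit:
{"api": "jog_arm", "payload": {
  "deltas": "0 0 0 0 0 0;0 0 0 0 0 0;0 0 0 0 0 0;0 0 .5 0 0 0;0 0 1 0 0 0;0 0 1 0 0 0;0 0 1 0 0 0;0 0 1 0 0 0;0 0 1 0 0 0",
  "gripper": 0.85,
  "squeeze": 45
}}

```text
time: 44.05
eef_pos: [0.5022, 0.3021, 0.1038]
tcp_rot: [1.0, 0.013, 0.0, -0.0]
contact_force: [0.5, 0.0, -0.3]
opening: 0.849
finger_force: 0.0
```

Emit:
{"api": "jog_arm", "payload": {
  "deltas": "0 -1 .8 0 0 .92;0 -1 0 0 0 .92;0 -1 0 0 0 .92;0 -1 0 0 0 .92;0 -1 0 0 0 .92;0 -1 0 0 0 .92;0 -1 0 0 0 .92;0 -1 0 0 0 .92;0 -1 0 0 0 .92;0 -1 0 0 0 .92;0 -1 0 0 0 .92;0 -1 0 0 0 .92;0 -1 0 0 0 .92;0 -1 0 0 0 .92;0 -1 0 0 0 .92;0 0 0 0 0 0",
  "gripper": 0.6
}}

```text
time: 46.05
eef_pos: [0.5023, 0.0012, 0.1188]
tcp_rot: [0.764, 0.646, 0.0, 0.0]
contact_force: [-0.4, 0.3, -0.8]
opening: 0.601
finger_force: 0.0
```

Run:
```python
from h import *
s=get_state(); e=np.array(s['eef_pos']);print(s['time'],e,s['tcp_rot'])
t=cam('top');h=cv2.cvtColor(t['im'],cv2.COLOR_BGR2HSV)
m=cv2.inRange(h,(0,0,120),(179,70,255));m[:,190:]=0;m[:230]=0;m[360:]=0;m[:,:110]=0
cs,_=cv2.findContours(m,cv2.RETR_EXTERNAL,cv2.CHAIN_APPROX_NONE);k=max(cs,key=cv2.contourArea)
r=cv2.minAreaRect(k);b=cv2.boxPoints(r);p=np.array([ray(t,*q,.04)[:2] for q in b]);print(r,p.mean(0),[np.linalg.norm(p[i]-p[i-1]) for i in range(4)])
for i in range(4):
  d=p[i]-p[i-1]; print(np.arctan2(d[1],d[0]))
```

```text
46.05 [0.50225122 0.00124022 0.11882384] [7.63682079e-01 6.45592444e-01 2.06916418e-04 1.87720270e-04]
((141.30776977539062, 291.4963073730469), (30.052135467529297, 87.57996368408203), 1.1017061471939087) [0.50427714 0.30011227] [np.float64(0.05462362000937905), np.float64(0.15983909556156645), np.float64(0.05538583747530866), np.float64(0.1598675265170828)]
1.5731912719403716
0.0322167180966613
-1.5675102297134713
-3.1141507086553117
```

The stone lies within 3 mm of the cradle centre and is aligned. Next I'll fetch the oil can.

Emit:
{"api": "jog_arm", "payload": {
  "deltas": "-.34 -1 0 0 0 0;-.34 -1 0 0 0 0;-.34 -1 0 0 0 0;-.34 -1 0 0 0 0;-.34 -1 0 0 0 0;-.34 -1 0 0 0 0;-.34 -1 0 0 0 0;-.34 -1 0 0 0 0;-.34 -1 0 0 0 0;-.34 -1 0 0 0 0;-.34 -1 0 0 0 0;-.34 -1 0 0 0 0;-.34 -1 0 0 0 0;-.34 -1 0 0 0 0;-.34 -1 0 0 0 0;-.34 -.85 0 0 0 0;0 0 0 0 0 0"
}}

```text
time: 48.22
eef_pos: [0.3933, -0.3154, 0.1183]
tcp_rot: [0.763, 0.646, 0.0, 0.0]
contact_force: [0.7, 0.6, 0.3]
opening: 0.602
finger_force: 0.0
```

Emit:
{"api": "jog_arm", "payload": {
  "deltas": "0 0 -.5 0 0 0;0 0 -.8 0 0 0;0 0 -.8 0 0 0;0 0 -.6 0 0 0;0 0 -.35 0 0 0;0 0 0 0 0 0"
}}

```text
time: 48.98
eef_pos: [0.393, -0.3146, 0.0564]
tcp_rot: [0.763, 0.647, 0.0, -0.001]
contact_force: [0.2, -0.1, 0.1]
opening: 0.598
finger_force: 0.0
```

Emit:
{"api": "jog_arm", "payload": {
  "deltas": "0 0 0 0 0 0;0 0 0 0 0 0;0 0 0 0 0 0;0 0 0 0 0 0;0 0 0 0 0 0",
  "gripper": 0.15
}}

```text
time: 49.6
eef_pos: [0.3935, -0.3154, 0.0579]
tcp_rot: [0.763, 0.647, -0.0, 0.0]
contact_force: [-1.8, 0.7, 5.6]
opening: 0.286
finger_force: 44.2
```

Emit:
{"api": "jog_arm", "payload": {
  "deltas": "0 0 .4 0 0 0;0 0 1 0 0 0;0 0 1 0 0 0;0 .15 .8 0 0 0"
}}

```text
time: 50.1
eef_pos: [0.393, -0.3113, 0.1211]
tcp_rot: [0.763, 0.647, 0.0, -0.001]
contact_force: [-0.2, 0.5, -3.4]
opening: 0.288
finger_force: 44.6
```

Emit:
{"api": "jog_arm", "payload": {
  "deltas": ".32 1 0 0 0 0;.32 1 0 0 0 0;.32 1 0 0 0 0;.32 1 0 0 0 0;.32 1 0 0 0 0;.32 1 0 0 0 0;.32 1 0 0 0 0;.32 1 0 0 0 0;.32 1 0 0 0 0;.32 1 0 0 0 0;.32 1 0 0 0 0;.32 1 0 0 0 0;.32 1 0 0 0 0;.32 1 0 0 0 0;.32 1 0 0 0 0;.32 1 0 0 0 0;.32 1 0 0 0 0;.32 1 0 0 0 0;.32 1 0 0 0 0;.36 1 0 0 0 0"
}}

```text
time: 52.6
eef_pos: [0.5203, 0.0902, 0.1195]
tcp_rot: [0.762, 0.647, -0.001, -0.001]
contact_force: [0.3, 0.0, -4.4]
opening: 0.286
finger_force: 44.6
```

Emit:
{"api": "jog_arm", "payload": {
  "deltas": "0 0 0 0 0 0;0 0 -.7 0 0 0;0 0 -.8 0 0 0;0 0 -.7 0 0 0;0 0 -.4 0 0 0;0 0 -.15 0 0 0;0 0 0 0 0 0"
}}

```text
time: 53.48
eef_pos: [0.5223, 0.088, 0.0662]
tcp_rot: [0.763, 0.647, 0.0, 0.0]
contact_force: [0.7, 0.0, -3.1]
opening: 0.285
finger_force: 44.6
```

Emit:
{"api": "jog_arm", "payload": {
  "deltas": "0 0 -.1 0 0 0;0 0 -.08 0 0 0;0 0 -.05 0 0 0;0 0 0 0 0 0"
}}

```text
time: 53.98
eef_pos: [0.5222, 0.0882, 0.062]
tcp_rot: [0.763, 0.647, 0.0, 0.0]
contact_force: [-0.3, 0.7, -2.3]
opening: 0.287
finger_force: 44.8
```

Emit:
{"api": "jog_arm", "payload": {
  "deltas": "0 0 -.04 0 0 0;0 0 0 0 0 0"
}}

```text
time: 54.22
eef_pos: [0.5224, 0.0882, 0.0619]
tcp_rot: [0.763, 0.647, 0.0, 0.0]
contact_force: [-3.7, -0.6, 5.8]
opening: 0.286
finger_force: 45.5
```

Emit:
{"api": "jog_arm", "payload": {
  "deltas": "0 0 0 0 0 0;0 0 0 0 0 0;0 0 .5 0 0 0;0 0 1 0 0 0;0 0 1 0 0 0;0 -.6 .5 0 0 0",
  "gripper": 0.65
}}

```text
time: 54.98
eef_pos: [0.5231, 0.076, 0.1226]
tcp_rot: [0.762, 0.647, 0.001, 0.001]
contact_force: [0.7, -0.3, -0.4]
opening: 0.653
finger_force: 0.0
```

Emit:
{"api": "jog_arm", "payload": {
  "deltas": "-.125 -1 0 0 0 0;-.125 -1 0 0 0 0;-.125 -1 0 0 0 0;-.125 -1 0 0 0 0;-.125 -1 0 0 0 0;-.125 -1 0 0 0 0;-.125 -1 0 0 0 0;-.125 -1 0 0 0 0;-.125 -1 0 0 0 0;-.125 -1 0 0 0 0;-.125 -1 0 0 0 0;-.125 -1 0 0 0 0;-.125 -1 0 0 0 0;-.125 -1 0 0 0 0;-.125 -1 0 0 0 0;-.125 -1 0 0 0 0;-.125 -1 0 0 0 0;-.125 -1 0 0 0 0;-.125 -1 0 0 0 0;-.125 -1 0 0 0 0"
}}

```text
time: 57.48
eef_pos: [0.4719, -0.3253, 0.1207]
tcp_rot: [0.763, 0.647, 0.0, -0.0]
contact_force: [0.2, 0.4, 0.9]
opening: 0.646
finger_force: 0.0
```

Emit:
{"api": "jog_arm", "payload": {
  "deltas": "0 0 0 0 0 0;0 0 -.7 0 0 0;0 0 -1 0 0 0;0 0 -1 0 0 0;0 0 -.5 0 0 0;0 0 0 0 0 0;0 0 0 0 0 0"
}}

```text
time: 58.35
eef_pos: [0.4725, -0.3243, 0.0573]
tcp_rot: [0.763, 0.647, 0.0, 0.001]
contact_force: [-0.5, 1.0, 0.3]
opening: 0.648
finger_force: 0.0
```

Emit:
{"api": "jog_arm", "payload": {
  "deltas": "-.05 .05 -.6 0 0 0;0 0 -.55 0 0 0;0 0 0 0 0 0;0 0 0 0 0 0"
}}

```text
time: 58.85
eef_pos: [0.471, -0.323, 0.0336]
tcp_rot: [0.763, 0.647, -0.0, -0.0]
contact_force: [-0.2, -0.0, -0.3]
opening: 0.649
finger_force: 0.0
```

Emit:
{"api": "jog_arm", "payload": {
  "deltas": "0 0 0 0 0 0;0 0 0 0 0 0;0 0 0 0 0 0;0 0 0 0 0 0;0 0 0 0 0 0",
  "gripper": 0.2
}}

```text
time: 59.48
eef_pos: [0.4712, -0.3231, 0.0342]
tcp_rot: [0.763, 0.647, -0.0, 0.0]
contact_force: [-2.3, -0.4, 3.7]
opening: 0.319
finger_force: 44.4
```

Emit:
{"api": "jog_arm", "payload": {
  "deltas": "0 0 .4 0 0 0;0 0 1 0 0 0;0 0 1 0 0 0;0 0 .8 0 0 0;0 0 0 0 0 0"
}}

```text
time: 60.1
eef_pos: [0.4723, -0.3241, 0.1004]
tcp_rot: [0.763, 0.647, 0.0, 0.003]
contact_force: [-1.1, -0.7, -2.7]
opening: 0.316
finger_force: 44.7
```

Emit:
{"api": "jog_arm", "payload": {
  "deltas": ".11 1 0 0 0 0;.11 1 0 0 0 0;.11 1 0 0 0 0;.11 1 0 0 0 0;.11 1 0 0 0 0;.11 1 0 0 0 0;.11 1 0 0 0 0;.11 1 0 0 0 0;.11 1 0 0 0 0;.11 1 0 0 0 0;.11 1 0 0 0 0;.11 1 0 0 0 0;.11 1 0 0 0 0;.11 1 0 0 0 0;.11 1 0 0 0 0;.11 1 0 0 0 0;.16 1 0 0 0 0;0 .05 0 0 0 0;0 0 0 0 0 0"
}}

```text
time: 62.48
eef_pos: [0.5094, 0.0182, 0.0977]
tcp_rot: [0.762, 0.647, -0.0, 0.0]
contact_force: [1.7, 0.1, -2.5]
opening: 0.316
finger_force: 44.7
```

Emit:
{"api": "jog_arm", "payload": {
  "deltas": "0 0 -.5 0 0 0;0 0 -.9 0 0 0;0 0 -.7 0 0 0;0 0 -.4 0 0 0;0 0 -.2 0 0 0;0 0 -.1 0 0 0;0 0 0 0 0 0"
}}

```text
time: 63.35
eef_pos: [0.5098, 0.018, 0.042]
tcp_rot: [0.763, 0.647, 0.0, 0.0]
contact_force: [-0.4, -0.1, -2.5]
opening: 0.313
finger_force: 44.7
```

Emit:
{"api": "jog_arm", "payload": {
  "deltas": "0 0 -.1 0 0 0;0 0 -.08 0 0 0;0 0 -.04 0 0 0;0 0 0 0 0 0"
}}

```text
time: 63.85
eef_pos: [0.5097, 0.0181, 0.0382]
tcp_rot: [0.763, 0.647, -0.0, 0.0]
contact_force: [-2.8, 0.0, 4.8]
opening: 0.319
finger_force: 45.2
```

Emit:
{"api": "jog_arm", "payload": {
  "deltas": "0 0 0 0 0 0;0 0 0 0 0 0;0 0 .5 0 0 0;0 0 1 0 0 0;0 0 1 0 0 0;0 0 .8 0 0 0;0 -.5 0 0 0 0",
  "gripper": 0.7
}}

```text
time: 64.72
eef_pos: [0.5108, 0.0079, 0.1052]
tcp_rot: [0.762, 0.647, 0.001, 0.002]
contact_force: [-0.1, 0.3, 1.2]
opening: 0.701
finger_force: 0.0
```

Emit:
{"api": "jog_arm", "payload": {
  "deltas": ".12 -1 0 0 0 0;.12 -1 0 0 0 0;.12 -1 0 0 0 0;.12 -1 0 0 0 0;.12 -1 0 0 0 0;.12 -1 0 0 0 0;.12 -1 0 0 0 0;.12 -1 0 0 0 0;.12 -1 0 0 0 0;.12 -1 0 0 0 0;.12 -1 0 0 0 0;.12 -1 0 0 0 0;.12 -1 0 0 0 0;.12 -1 0 0 0 0;.12 -1 0 0 0 0;.12 -1 0 0 0 0;.1 -1 0 0 0 0;0 0 0 0 0 0",
  "gripper": 0.92
}}

```text
time: 66.97
eef_pos: [0.5499, -0.3336, 0.1034]
tcp_rot: [0.763, 0.646, 0.0, 0.0]
contact_force: [0.4, -0.0, 0.4]
opening: 0.919
finger_force: 0.0
```

Emit:
{"api": "jog_arm", "payload": {
  "deltas": "0 0 -.5 0 0 0;0 0 -1 0 0 0;0 0 -1 0 0 0;0 0 -.8 0 0 0;0 0 -.5 0 0 0;0 0 0 0 0 0;0 0 0 0 0 0"
}}

```text
time: 67.85
eef_pos: [0.5504, -0.3324, 0.028]
tcp_rot: [0.763, 0.647, 0.0, 0.001]
contact_force: [0.4, 0.0, -0.1]
opening: 0.922
finger_force: 0.0
```

Emit:
{"api": "jog_arm", "payload": {
  "deltas": "0 0 -.1 0 0 0;0 0 0 0 0 0"
}}

```text
time: 68.1
eef_pos: [0.5501, -0.3321, 0.0258]
tcp_rot: [0.763, 0.647, 0.0, 0.0]
contact_force: [-0.7, -0.7, -0.3]
opening: 0.922
finger_force: 0.0
```

Emit:
{"api": "jog_arm", "payload": {
  "deltas": "0 0 0 0 0 0;0 0 0 0 0 0;0 0 0 0 0 0;0 0 0 0 0 0;0 0 0 0 0 0",
  "gripper": 0.5
}}

```text
time: 68.72
eef_pos: [0.5502, -0.3322, 0.0258]
tcp_rot: [0.763, 0.647, 0.0, 0.0]
contact_force: [-0.0, 0.1, 2.2]
opening: 0.641
finger_force: 49.0
```

Emit:
{"api": "jog_arm", "payload": {
  "deltas": "0 0 .4 0 0 0;0 0 1 0 0 0;0 0 1 0 0 0;0 0 .8 0 0 0;0 0 0 0 0 0"
}}

```text
time: 69.35
eef_pos: [0.5512, -0.3331, 0.0923]
tcp_rot: [0.763, 0.647, 0.0, 0.003]
contact_force: [-0.6, 0.2, -4.3]
opening: 0.643
finger_force: 48.7
```

Emit:
{"api": "jog_arm", "payload": {
  "deltas": "-.18 1 0 0 0 0;-.18 1 0 0 0 0;-.18 1 0 0 0 0;-.18 1 0 0 0 0;-.18 1 0 0 0 0;-.18 1 0 0 0 0;-.18 1 0 0 0 0;-.18 1 0 0 0 0;-.18 1 0 0 0 0;-.18 1 0 0 0 0;-.18 1 0 0 0 0;-.18 1 0 0 0 0;-.18 1 0 0 0 0;-.2 1 0 0 0 0;0 .05 0 0 0 0;0 0 0 0 0 0"
}}

```text
time: 71.35
eef_pos: [0.4993, -0.0509, 0.0895]
tcp_rot: [0.762, 0.647, 0.0, 0.0]
contact_force: [-0.4, 0.4, -5.3]
opening: 0.643
finger_force: 48.9
```

Emit:
{"api": "jog_arm", "payload": {
  "deltas": "0 0 -.5 0 0 0;0 0 -.8 0 0 0;0 0 -.7 0 0 0;0 0 -.4 0 0 0;0 0 -.2 0 0 0;0 0 -.1 0 0 0;0 0 -.05 0 0 0;0 0 0 0 0 0"
}}

```text
time: 72.35
eef_pos: [0.4994, -0.051, 0.0347]
tcp_rot: [0.763, 0.647, 0.0, 0.0]
contact_force: [-0.1, -0.0, -4.4]
opening: 0.64
finger_force: 48.9
```

Emit:
{"api": "jog_arm", "payload": {
  "deltas": "0 0 -.1 0 0 0;0 0 -.08 0 0 0;0 0 -.05 0 0 0;0 0 0 0 0 0"
}}

```text
time: 72.85
eef_pos: [0.4991, -0.0509, 0.0298]
tcp_rot: [0.763, 0.647, -0.0, -0.0]
contact_force: [-0.5, 0.2, -2.7]
opening: 0.645
finger_force: 49.1
```

Nearly set down. A last half millimetre, release, and retreat.

Emit:
{"api": "jog_arm", "payload": {
  "deltas": "0 0 -.03 0 0 0;0 0 0 0 0 0"
}}

```text
time: 73.1
eef_pos: [0.4991, -0.0509, 0.0298]
tcp_rot: [0.763, 0.647, -0.0, -0.0]
contact_force: [-3.1, 0.5, 3.9]
opening: 0.644
finger_force: 49.1
```

Emit:
{"api": "jog_arm", "payload": {
  "deltas": "0 0 0 0 0 0;0 0 0 0 0 0;0 0 0 0 0 0;0 0 .5 0 0 0;0 0 1 0 0 0;0 0 1 0 0 0;0 0 1 0 0 0;0 0 1 0 0 0;0 -1 1 0 0 0;0 -1 0 0 0 0;0 -1 0 0 0 0;0 -1 0 0 0 0;0 -1 0 0 0 0;0 -1 0 0 0 0;0 -1 0 0 0 0;0 -1 0 0 0 0;0 -1 0 0 0 0;0 -1 0 0 0 0;0 0 0 0 0 0",
  "gripper": 0.92
}}

```text
time: 75.47
eef_pos: [0.4991, -0.2525, 0.1392]
tcp_rot: [0.763, 0.646, 0.0, 0.0]
contact_force: [-0.5, 0.6, -0.5]
opening: 0.919
finger_force: 0.0
```

Run:
```python
from h import *
s=get_state();print(s['time'],s['eef_pos'],s['contact_force'],s['finger_force'])
a=cv2.imread('pics/top0.png');t=cam('top');b=t['im']
A=cv2.resize(a[200:335,225:380],None,fx=2.5,fy=2.5);B=cv2.resize(b[200:335,225:380],None,fx=2.5,fy=2.5)
z=np.zeros((600,800,3),np.uint8);z[:337,:387]=A[:337,:387];z[:337,400:787]=B[:337,:387];z[345:595,:500]=cv2.resize(b[190:390,100:500],(500,250))
cv2.imwrite('pics/end.png',z)
for n,im in(('0',a),('1',b)):
    h=cv2.cvtColor(im,cv2.COLOR_BGR2HSV);g=im.max(2)
    for nm,m,ro in(('cap',(g<45).astype(np.uint8),(245,270,270,300)),('tin',cv2.inRange(h,(18,150,120),(32,255,255)),(315,275,356,320)),('grip',cv2.inRange(h,(8,70,120),(25,255,255)),(284,278,306,304))):
        u0,v0,u1,v1=ro;ys,xs=np.where(m[v0:v1,u0:u1]>0)
        q,r=cv2.minEnclosingCircle(np.c_[xs+u0,ys+v0].astype(np.float32));print(n,nm,q,r,len(xs))
```

```text
75.475 [ 0.4990919  -0.25245839  0.13918806] [-0.45849664  0.56392772 -0.48866286] 0.0
0 cap (257.0, 284.5) 18.82162857055664 202
0 tin (334.613525390625, 298.770263671875) 15.848949432373047 282
0 grip (296.5, 287.5) 12.020915031433105 201
1 cap (257.502197265625, 289.81658935546875) 13.947820663452148 178
1 tin (335.6188049316406, 298.232666015625) 15.850316047668457 295
1 grip (297.4117736816406, 287.5882263183594) 12.227767944335938 204
```

View pics/end.png

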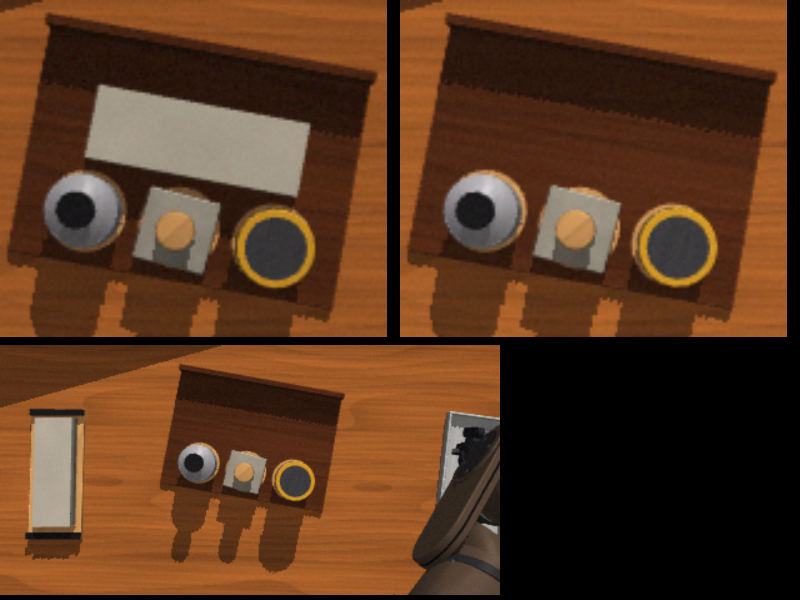

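The picture shows all three things back on their marks within about 2 mm (cap (257,284), grip (295,292), tin (335,298)) and the stone in the cradle. Handing in.

```bash
python3 -c "
from plant import ctrl
print(ctrl.sign_off())"
```

```text
the job is handed in; nothing more can be done
None
```

I handed the job in at about 76 s: the whetstone lies within about 3 mm of the cradle's centre, and the oil can, tin and rubbing stone stand within about 2 mm of their starting spots; on my first grasp the tin tilted about 0.3 rad (limit 0.6) before settling upright, and sign-off returned no verdict.

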